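# Dock an amplifier module behind the gravity catch of a sloping test dock

## Task

Take the black finned amplifier module by its yellow grip and slide it, brass contact end first, up the channel of the sloping test dock, so that its leading edge lifts the orange catch; push it on against the spring contact until the catch has dropped behind it by itself. Then let go: the module must lie flat in the channel, held between catch and spring contact. Do not touch the catch with the gripper, do not ram the contact, and leave the other things on the bench where they are.

Things in the scene. Friction and masses are not known exactly. Their poses are not given: they have to be found in the camera images.
- module: Rigid black box module, 100 (x) x 70 (y) x 28 mm (z), 0.26 to 0.49 kg, flat on the bench at the start. Origin: centre of its underside; x points to the brass contact end, z up. Black cooling fins, 10 mm high, run along x on its top from y = -20 to -34 mm; the rest of the top is smooth but for the yellow grip.
- module_grip (a point): Middle of the module's yellow grip bar, 45 mm above the underside's centre. The bar is 14 mm thick in the module's x, 44 mm wide in its y, and stands from 28 to 62 mm above the underside.
- module_plug (a point): Centre of the module's brass contact end face, 50 mm along the module's x from its origin and 14 mm above its underside.
- track: Slide of the fixed sloping test dock, steel, rising at 30 degrees to the robot's left. Origin: middle of its lower end, on the sliding surface, 30 mm above the bench. x points up the slope, z square to the surface (leaning 30 degrees), y to the left seen up the slope, towards the robot. 290 mm long, 94 mm wide; an end wall, 30 mm high, stands at x = 276 mm.
- channel (a point): Start of the narrow channel: point on the sliding surface in its middle, at track x = 140 mm. From here up the 10 mm high side walls stand 75 mm apart; from track x = 81 to 140 mm they taper in from 94 to 75 mm; below 81 mm there are none. The module can be set on the slide, centre at track x = 50 to 60 mm, without reaching the catch.
- catch (a joint): Orange gravity catch at the +y wall, rad: 0 = down on its stop by its own weight, grows as it is lifted, to 1.1. 60 g flap over track y = 22 to 55 mm; when down its underside slopes from track x = 114, z = 36 to x = 142, z = 12 mm. A module sliding up meets it with its leading face at x = 123 mm and lifts it 0.35 rad; it then rides on the module's smooth top.
- catch_pivot (a point): Pivot of the catch, parallel to track y, at track x = 98, y = 52, z = 40 mm, on a grey post 48 mm high outside the wall.
- catch_tip (a point): Tip edge of the catch, middle of its width: track x = 143.6, y = 38.5, z = 13.9 mm when down. It can drop only once the module's rear face is beyond about x = 150 mm (module centre 200 mm); then it stops the rear face at about x = 145 mm (module centre 195 mm).
- contact (a joint): Brass spring contact at the upper end, value = travel up the slope in m, 0 to 0.0135 (hard stop, module centre at track x = 203.5 mm). Spring 300 N/m: 1.2 N at first touch, about 2.7 N with the module docked, 5 N just before the stop. Pushing the module up the slope takes 2 to 6 N more for weight and friction.
- contact_face (a point): Middle of the 34 x 18 mm face of the brass spring contact; free, it is at track x = 240, y = 12, z = 14 mm. The end wall behind it is the highest part of the dock, 0.2 m above the bench; the dock stands on a base plate 290 x 110 mm.
- spare: Bystander: plain silver module 110 x 75 x 35 mm with a blue knob on top; origin under its centre.
- meter: Bystander: yellow hand-held meter lying flat, 150 x 75 x 32 mm (40 with its dial); origin under its centre.
- jar: Bystander: small glass jar with red cap, 60 mm wide, 80 mm high; origin under its centre.
Mind the look-alikes: they are no part of the job. Of the things shaped like the module, the black one is meant.

How it is judged (in metres and radians):
On the way, in this order (a step that is already met when the one before it is completed fails the run):
1. the module, in the channel, lifts the catch with its own edge (y of module in the frame of track between -0.008 and 0.008 m and y of module_plug in the frame of track between -0.008 and 0.008 m and z of module in the frame of track between -0.004 and 0.008 m and value of joint catch above 0.2 rad and contact force between module and catch above 0.03 N and x of module_plug in the frame of track above 0.12 m), for 0.1 s.
2. the catch has dropped behind the module (x of module_plug in the frame of track above 0.24 m and value of joint catch below 0.1 rad), for 0.2 s.
At the end, for the whole second after the job is handed in: The module lies at rest in the channel, flat on the slide (within 0.08 rad, underside within 8 mm of the surface, within 8 mm of the middle), contact end at track x = 240 to 250 mm and the spring contact pressed in by more than 1 mm, the catch down behind it (below 0.1 rad) (all of step 2 and y of module in the frame of track between -0.008 and 0.008 m and y of module_plug in the frame of track between -0.008 and 0.008 m and z of module in the frame of track between -0.004 and 0.008 m and x of module_plug in the frame of track below 0.25 m and angle between the z axis of module and the z axis of track, either way round below 0.08 rad and value of joint contact above 0.001 m and linear speed of module below 0.02 m/s); the robot touches nothing.
It fails at once if the silver module is pushed about or knocked over (more than 30 mm) (distance of spare from where it was at the start of the episode above 0.03 m).
It fails at once if the meter is pushed about or knocked over (more than 30 mm) (distance of meter from where it was at the start of the episode above 0.03 m).
It fails at once if the jar is pushed about or knocked over (more than 30 mm) (distance of jar from where it was at the start of the episode above 0.03 m).
It fails at once if the gripper or arm touches the catch (over 1 N) (contact force between any of the fingers, the arm and catch above 1 N).
It fails at once if the module is rammed against the spring contact (over 40 N) (contact force between module and contact above 40 N).
It also fails if it takes over 56 s, if anything falls off the work surface, if the arm or the gripper's body presses on something with over 40 N, if the wrist force passes 120 N, or if a joint passes its speed limit or range.

## Robot

A 6-joint arm with a two-finger parallel gripper is mounted at the origin on the work surface. World frame = base frame: x ahead of the robot, y to its left, z up, the work surface at z = 0. Lengths are in mm, angles in rad, forces in N, time in s.
With the tool pointing down it reaches from about 325 to 775 mm from the base axis. Payload 5.5 kg.
Tool frame: the origin (TCP) lies between the finger pads; the fingertips stand 14 mm ahead of it and the grasp point (between the pads) lies 5 mm behind it; z points along the fingers, y is the line along which they close (so a half turn about z gives the same grasp; the last joint's range is limited). The gripper opens to 88 mm and grips with 3 to 60 N. Pads are 20 mm wide; open, the fingers measure 115 mm over their backs; the gripper's body (75 mm by 178 mm) begins 61 mm behind the grasp point.
Start: joints at [1.146, 0.091, 1.231, -0, 1.82, -0.057], TCP at [215.743, 559.885, 236.631] pointing down, gripper open.
Joint ranges: [-2.87, 2.87], [-0.86, 2.18], [0.17, 2.46], [-1.51, 4.65], [0.06, 2.69], [-2.65, 2.65]. Speed limits (rad/s): [2.57, 2.57, 3.01, 3.14, 3.14, 3.14].

## Interface

Orientations are given as a rotation vector (axis times angle).
In Python, from workcell import bot gives the robot as it stands.
- The arm moves only by the shell command python3 -m pendant 'ROWS'. ROWS is JSON, a list of rows, each a list of 7 numbers: the turn, a rotation vector about the tool's x, y, z in degrees, then the shift along the tool's x, y, z in cm, then the finger opening in cm, from 0 to 8.78. A call has exactly 10 rows; each row is the pose to reach, as a shift and turn from the pose commanded when the call began, along the tool's axes at that moment; what a row does not reach only later rows make up. A row lasts 1/12 s, in which the tool goes at most 41.7 mm and 7.16 degrees, less where a joint would pass 70% of its speed; a pose out of reach is approached as far as the arm can. A call with a gripper value outside its range is refused whole. The fingers move at their own pace and stop on an object; the grip force is fixed at half the most. Time passes only in rows, so rows that repeat a pose let the fingers close, or fill a call up. It gives the time, the measured TCP pose, the force, the opening and the grip force at its end, in the units of the state.
- bot.sense(): the state, without advancing time (a new reading comes with each control period).
- bot.capture(name): name is "scene" or "top" or "wrist"; returns the picture (400x640x3 uint8, red, green, blue); there is no depth.
- bot.calibration(name): a dict with "intrinsics" (3x3 intrinsics, pixels), "R" (3x3) and "t" (3): a world point X has camera coordinates R X + t; the wrist camera has in their place "T_tool_cam" (4x4, takes a point from camera to tool coordinates, whose origin is the TCP and whose axes are the flange's). Camera axes: x right, y down, z forward; pixel columns grow to the right and rows downward; lengths in mm; the calibration is good to about 2 mm. A picture is of the moment at which its call begins: read the wrist's pose just before it. calibration takes no time and is no camera call.
- bot.close_job(): hands the job in; it is judged then, once.
The state is a dict: "time_s": time; "joints": joint angles; "joint_vel": joint speeds; "tau": joint torques, N m; "tool_pos": TCP position; "eef_rot": TCP orientation; "ft_force": force on the tool from outside, world axes, zero at the start; "moment": the same for the moment, N m; "gripper_width": finger opening in mm; "grip_force": force on a finger pad.
Only numpy, scipy, OpenCV 4.12 (cv2) and the standard library are available. Lean on these libraries where they do the work, as an engineer would, in place of code of your own. Each camera call takes 0.05 s, during which the arm holds its last target. There are 200 camera calls.

## Working session

There is one attempt and no reset: what is moved stays moved. The work goes in short steps, Python scripts to look and compute and a shell command to move; the robot and the scene stay as the last step left them, time stands still between calls to the robot, and variables do not carry over. Pictures are saved under pics/ and viewed, at most 10 in all, crops included, and the job is handed in when it is done.

```bash
mkdir -p pics; ls; python3 - <<'E'
from workcell import bot
import cv2,numpy as np
s=bot.sense();print(s)
for n in("scene","top","wrist"):
    im=bot.capture(n);cv2.imwrite(f"pics/{n}0.png",im[...,::-1]);print(n,{k:np.round(v,3).tolist() for k,v in bot.calibration(n).items()})
a=[cv2.imread(f"pics/{n}0.png") for n in("scene","top")]
E
```

```text
pics
{'time_s': 0.0, 'joints': array([ 1.14630054e+00,  9.17727290e-02,  1.23183614e+00,  1.45192255e-06,
        1.81981833e+00, -5.66867866e-02]), 'joint_vel': array([-6.03712403e-04, -3.92440445e-05,  4.61550482e-04, -4.23806194e-04,
        1.04973843e-04,  8.62106567e-04]), 'tau': array([ 8.97358805e-04, -4.46465063e+01, -4.06436813e+01,  6.95971283e-02,
        2.98788166e-02, -1.08823835e-04]), 'tool_pos': array([215.62523896, 559.62572042, 235.586529  ]), 'eef_rot': array([-5.74420885e-01, -3.08818430e+00,  2.79777450e-03]), 'ft_force': array([-0.06462419, -0.24225852, -1.01924921]), 'moment': array([-0.01332202, -0.07461047,  0.05182781]), 'grip_force': 0.0, 'gripper_width': 88.16257578887341}
scene {'intrinsics': [[467.124, 0.0, 327.851], [0.0, 467.124, 198.409], [0.0, 0.0, 1.0]], 'R': [[0.839, 0.545, 0.009], [0.304, -0.453, -0.838], [-0.452, 0.706, -0.545]], 't': [-433.194, -97.374, 1563.887]}
top {'intrinsics': [[437.478, 0.0, 321.215], [0.0, 437.478, 203.713], [0.0, 0.0, 1.0]], 'R': [[-0.003, -1.0, -0.003], [-0.992, 0.003, -0.123], [0.123, 0.003, -0.992]], 't': [-63.277, 571.383, 1369.279]}
wrist {'intrinsics': [[292.239, 0.0, 323.591], [0.0, 292.239, 200.721], [0.0, 0.0, 1.0]], 'T_tool_cam': [[0.0, -0.954, -0.299, 84.348], [1.0, 0.0, -0.0, 1.589], [0.0, -0.299, 0.954, -147.296], [0.0, 0.0, 0.0, 1.0]]}
```

View pics/scene0.png

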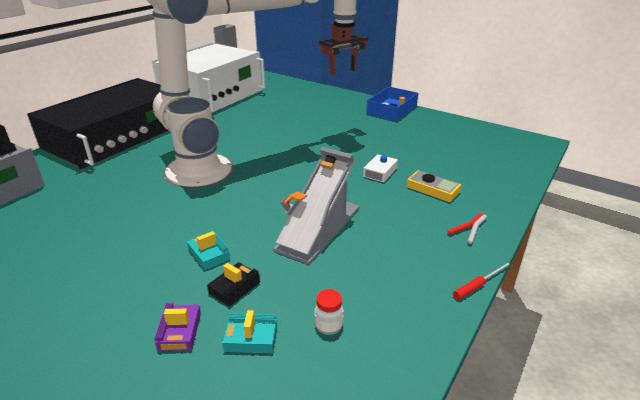

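View pics/top0.png

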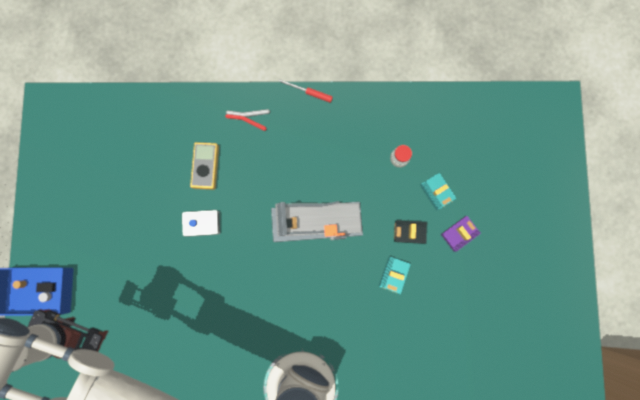

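Look-alikes (top image): teal (438,190), teal (396,275), purple (461,233) and the silver spare (200,223). The black one with a yellow bar is at (411,231), with its brass end to the left, and it matches the description. The dock is around (317,221) with the catch at (333,230). Next I'll take close crops and rough measurements.

```bash
cat > h.py <<'E'
from workcell import bot
import numpy as np, cv2
from scipy.spatial.transform import Rotation as Rn
def ray(name,uv,tool=None):
    c=bot.calibration(name);K=np.array(c["intrinsics"]);d=np.linalg.inv(K)@[uv[0],uv[1],1]
    if name=="wrist":
        T=np.array(c["T_tool_cam"]);p,r=tool;R=Rn.from_rotvec(r).as_matrix()
        return p+R@T[:3,3], R@T[:3,:3]@d
    R=np.array(c["R"]);return -R.T@np.array(c["t"]),R.T@d
def onz(name,uv,z,tool=None):
    o,d=ray(name,uv,tool);return o+d*(z-o[2])/d[2]
def tri(a,b):
    (o1,d1),(o2,d2)=a,b
    s=np.linalg.lstsq(np.c_[d1,-d2],o2-o1,rcond=None)[0];p,q=o1+s[0]*d1,o2+s[1]*d2
    return (p+q)/2,np.linalg.norm(p-q)
def blobs(im,lo,hi,roi,amin=8):
    h=cv2.cvtColor(im,cv2.COLOR_BGR2HSV);m=cv2.inRange(h,np.array(lo),np.array(hi))
    k=np.zeros_like(m);x0,y0,x1,y1=roi;k[y0:y1,x0:x1]=255
    cs,_=cv2.findContours(m&k,cv2.RETR_EXTERNAL,cv2.CHAIN_APPROX_NONE)
    return [cv2.minAreaRect(c) for c in cs if cv2.contourArea(c)>amin]
E
python3 - <<'E'
from h import *
t=cv2.imread("pics/top0.png");s=cv2.imread("pics/scene0.png")
cv2.imwrite("pics/tc.png",cv2.resize(t[180:290,262:482],None,fx=3.6,fy=3.6,interpolation=cv2.INTER_CUBIC))
cv2.imwrite("pics/sc.png",cv2.resize(s[140:310,200:370],None,fx=3.5,fy=3.5,interpolation=cv2.INTER_CUBIC))
print("yel");[print(b,onz("top",b[0],62)) for b in blobs(t,(20,120,120),(32,255,255),(390,215,430,245))]
print("org");[print(b,onz("top",b[0],90)) for b in blobs(t,(5,100,60),(19,255,255),(265,195,410,245))]
print("blk");[print(b,onz("top",b[0],28)) for b in blobs(t,(0,0,0),(179,255,50),(380,210,435,250),100)]
E
```

```text
yel
((412.5, 231.0), (14.0, 5.0), 90.0) [ 481.17626145 -349.73778826   62.        ]
org
((398.0, 231.5), (9.0, 4.0), 90.0) [ 478.0795516  -299.63396534   90.        ]
((334.0, 230.0), (10.0, 20.0), 90.0) [ 483.21675588 -103.96540638   90.        ]
((294.0, 222.5), (9.0, 4.0), 90.0) [506.57713643  18.60963352  90.        ]
blk
```

View pics/tc.png

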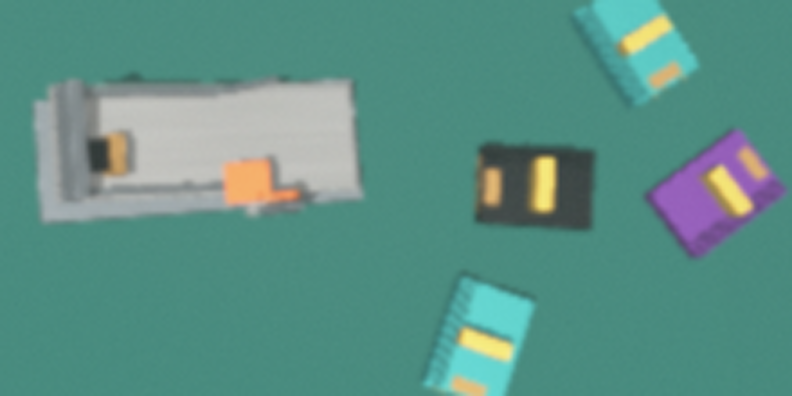

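View pics/sc.png

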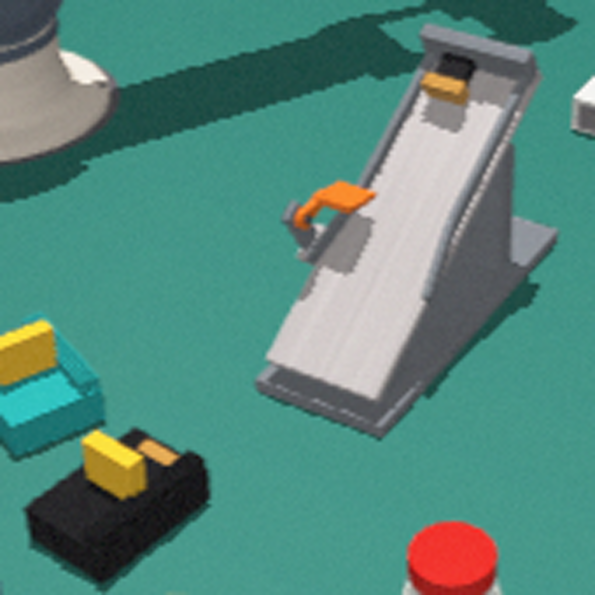

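The crops confirm the black module: brass on its +y (left) end and yellow bar at crop (543,184). The dock rises to the left, with the orange catch at (248,182). Now I'll bring the wrist camera over both.

```bash
python3 -m pendant '[[0,0,0,0,0,-4,8.7],[0,0,-7,-3,-3,-8,8.7],[0,0,-14,-6,-6,-8,8.7],[0,0,-21,-9,-9,-8,8.7],[0,0,-21,-12,-11.5,-8,8.7],[0,0,-21,-15,-14,-8,8.7],[0,0,-21,-18,-17,-8,8.7],[0,0,-21,-21,-20,-8,8.7],[0,0,-21,-24,-22.5,-8,8.7],[0,0,-21,-27,-25,-8,8.7]]'
```

```text
time_s: 0.98
tool_pos: [375.0, 233.0, 316.7]
eef_rot: [0.001, 3.141, 0.0]
ft_force: [1.1, 0.2, 0.1]
gripper_width: 86.8
grip_force: 0.0
```

```bash
python3 -m pendant '[[0,0,0,-1,-4,0,8.7],[0,0,0,-2,-8,0,8.7],[0,0,0,-3,-12,0,8.7],[0,0,0,-4,-16,0,8.7],[0,0,0,-5,-20,0,8.7],[0,0,0,-6,-24,0,8.7],[0,0,0,-7,-28,0,8.7],[0,0,0,-8,-32,0,8.7],[0,0,0,-9,-36,0,8.7],[0,0,0,-9,-40,0,8.7]]' && python3 -m pendant '[[0,0,0,0,-3,0,8.7],[0,0,0,0,-6,0,8.7],[0,0,0,0,-6,0,8.7],[0,0,0,0,-6,0,8.7],[0,0,0,0,-6,0,8.7],[0,0,0,0,-6,0,8.7],[0,0,0,0,-6,0,8.7],[0,0,0,0,-6,0,8.7],[0,0,0,0,-6,0,8.7],[0,0,0,0,-6,0,8.7]]' && python3 - <<'E'
from h import *
s=bot.sense();print(s["tool_pos"],s["eef_rot"],s["joints"],s["time_s"])
im=bot.capture("wrist")[...,::-1].copy();cv2.imwrite("pics/w1.png",im)
np.savez("w1.npz",p=s["tool_pos"],r=s["eef_rot"])
E
```

```text
time_s: 1.82
tool_pos: [464.8, -167.4, 315.6]
eef_rot: [-0.002, -3.141, -0.001]
ft_force: [0.9, -1.2, -0.4]
gripper_width: 87.0
grip_force: 0.0
time_s: 2.65
tool_pos: [464.4, -224.7, 316.8]
eef_rot: [0.001, 3.141, -0.0]
ft_force: [0.9, -1.0, -0.2]
gripper_width: 87.2
grip_force: 0.0
[ 464.35076356 -224.69207948  316.83406732] [ 5.82541707e-04  3.14123828e+00 -3.38859206e-04] [-5.16621526e-01 -1.03340763e-01  1.28114680e+00 -1.37086897e-05
  1.96337200e+00 -2.08705220e+00] 2.65
```

View pics/w1.png

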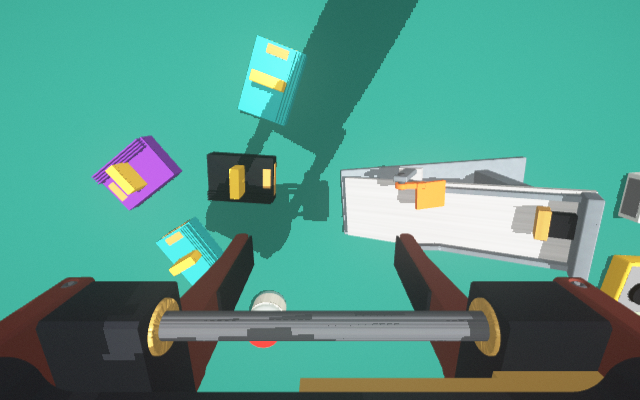

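```bash
python3 - <<'E'
from h import *
d=np.load("w1.npz");T=(d["p"],d["r"]);im=cv2.imread("pics/w1.png");t=cv2.imread("pics/top0.png")
def poly(m,e):
    cs,_=cv2.findContours(m,cv2.RETR_EXTERNAL,cv2.CHAIN_APPROX_NONE);c=max(cs,key=cv2.contourArea)
    return cv2.approxPolyDP(c,e,True)[:,0].astype(float)
h=cv2.cvtColor(im,cv2.COLOR_BGR2HSV);g=cv2.inRange(h,np.array([0,0,205]),np.array([179,40,255]));g[:, :330]=0;g[:,600:]=0;g[250:]=0
print("slide",poly(g,3).tolist())
b=cv2.inRange(h,np.array([0,0,0]),np.array([179,255,60]));b[:140]=0;b[205:]=0;b[:,:200]=0;b[:,283:]=0
P=poly(b,3);print("blk",P.tolist());[print(p,onz("wrist",p,28,T).round(1)) for p in P]
print("yel")
for q in blobs(im,(20,120,120),(32,255,255),(222,155,250,205)): print(q,onz("wrist",q[0],62,T).round(1))
for q in blobs(im,(5,100,60),(22,255,255),(255,155,285,205)): print("brass end",q,onz("wrist",q[0],28,T).round(1))
for nm,I,roi in(("wrist",im,(380,150,560,250)),("top",t,(265,195,360,245))):
  for q in blobs(I,(5,100,60),(22,255,255),roi): print(nm,np.round(cv2.boxPoints(q),1).tolist())
for uv in((342,170),(346,235.5)): print("low corner",onz("wrist",uv,30,T).round(1))
for uv in((262+351/3.6,180+82/3.6),(262+361/3.6,180+197/3.6)): print("top low corner",onz("top",uv,30).round(1))
E
```

```text
slide [[345.0, 178.0], [345.0, 233.0], [394.0, 241.0], [396.0, 234.0], [407.0, 232.0], [418.0, 242.0], [481.0, 249.0], [540.0, 249.0], [542.0, 241.0], [535.0, 240.0], [531.0, 232.0], [515.0, 233.0], [510.0, 228.0], [513.0, 206.0], [546.0, 206.0], [548.0, 200.0], [445.0, 191.0], [444.0, 206.0], [416.0, 210.0], [414.0, 203.0], [400.0, 203.0], [396.0, 199.0], [394.0, 185.0], [380.0, 186.0], [375.0, 179.0]]
blk [[210.0, 154.0], [239.0, 155.0], [237.0, 162.0], [245.0, 165.0], [247.0, 179.0], [243.0, 196.0], [230.0, 200.0], [228.0, 174.0], [225.0, 172.0], [225.0, 180.0], [221.0, 172.0], [217.0, 179.0], [209.0, 171.0], [212.0, 181.0], [216.0, 178.0], [218.0, 184.0], [212.0, 184.0], [215.0, 187.0], [209.0, 189.0], [209.0, 199.0], [264.0, 203.0], [273.0, 200.0], [273.0, 186.0], [263.0, 189.0], [246.0, 173.0], [254.0, 157.0], [271.0, 157.0], [273.0, 176.0], [275.0, 157.0]]
[210. 154.] [ 444.3 -391.7   28. ]
[239. 155.] [ 445.8 -348.7   28. ]
[237. 162.] [ 456.3 -352.6   28. ]
[245. 165.] [ 460.8 -340.9   28. ]
[247. 179.] [ 482.4 -339.6   28. ]
[243. 196.] [ 509.5 -348.    28. ]
[230. 200.] [ 
[... 862 characters left out ...]
((266.5, 178.5), (19.0, 7.0), 90.0) [ 481.6 -309.8   28. ]
brass end ((274.5, 178.0), (32.0, 1.0), 90.0) [ 480.9 -297.5   28. ]
wrist [[531.5, 238.1999969482422], [536.5999755859375, 205.10000610351562], [552.5, 207.5], [547.4000244140625, 240.60000610351562]]
wrist [[394.79998779296875, 181.6999969482422], [445.0, 179.6999969482422], [446.1000061035156, 207.10000610351562], [395.8999938964844, 209.10000610351562]]
top [[324.0, 225.0], [344.0, 225.0], [344.0, 235.0], [324.0, 235.0]]
top [[292.0, 218.0], [296.0, 218.0], [296.0, 227.0], [292.0, 227.0]]
low corner [ 468.1 -194.8   30. ]
low corner [ 575.5 -186.4   30. ]
top low corner [ 574.5 -188.2   30. ]
top low corner [ 471.7 -195.7   30. ]
```

```bash
python3 - <<'E'
from h import *
d=np.load("w1.npz");T=(d["p"],d["r"])
A,B=onz("wrist",(342,170),6,T),onz("wrist",(524,157),6,T);D=B-A;print("base",A.round(1),B.round(1),np.linalg.norm(D),np.degrees(np.arctan2(-D[0],D[1])))
A,B=onz("top",(262+41/3.6,180+220/3.6),6),onz("top",(262+361/3.6,180+197/3.6),6);D=A-B;print("base top",A.round(1),B.round(1),np.linalg.norm(D),np.degrees(np.arctan2(-D[0],D[1])))
for n,u,v in(("tip",(445.5,193.4),(324,230)),("contact",(542,223),(294.2,222.5))):
    print(n,tri(ray("wrist",u,T),ray("top",v)))
for u in((345,178),(345,233.5)):print(onz("wrist",u,30,T).round(1))
def W(o,yaw,p):
    X=np.array([-np.sin(yaw),np.cos(yaw),0]);Y=np.array([-X[1],X[0],0]);c,s=np.cos(np.pi/6),.5
    return o+p[0]*(c*X+[0,0,s])+p[1]*Y+p[2]*(-s*X+[0,0,c])
for yd in(3,4,5):
    o=np.array([523,-190,30.]);y=np.radians(yd);print(yd,[W(o,y,p).round(1).tolist() for p in((143.6,38.5,13.9),(245,12,20))])
E
```

```text
base [ 472.9 -193.3    6. ] [452.3  91.9   6. ] 285.9146845644373 4.132271196471983
base top [453.   90.7   6. ] [ 472.9 -197.9    6. ] 289.26454751261986 3.9455916168566305
tip (array([480.63537152, -72.80608099, 117.77330754]), np.float64(2.0377969247708854))
contact (array([499.16928929,  13.23190993, 169.69292675]), np.float64(2.124357591762046))
[ 480.4 -190.1   30. ]
[ 572.  -188.1   30. ]
3 [[478.4, -74.8, 113.8], [500.4, 11.3, 169.8]]
4 [[476.4, -75.6, 113.8], [496.9, 10.8, 169.8]]
5 [[474.4, -76.4, 113.8], [493.4, 10.4, 169.8]]
```

The module's grip is near (480,-348) with yaw about -1 to -2°. The dock origin is near (526,-188.5,30) with yaw 4°, and base length, catch tip and contact position all agree with that. I'll hover over the grip and refine.

```bash
python3 -m pendant '[[0,0,0,-0.5,-3.5,1,8.7],[0,0,0,-1,-7,2,8.7],[0,0,0,-1.6,-10,4,8.7],[0,0,0,-1.6,-12.3,7,8.7],[0,0,0,-1.6,-12.3,10.5,8.7],[0,0,0,-1.6,-12.3,14,8.7],[0,0,0,-1.6,-12.3,17,8.7],[0,0,0,-1.6,-12.3,17,8.7],[0,0,0,-1.6,-12.3,17,8.7],[0,0,0,-1.6,-12.3,17,8.7]]' && python3 - <<'E'
from h import *
s=bot.sense();print(s["tool_pos"],s["eef_rot"],s["time_s"])
im=bot.capture("wrist")[...,::-1].copy();cv2.imwrite("pics/w2.png",im);T=(s["tool_pos"],s["eef_rot"])
np.savez("w2.npz",p=s["tool_pos"],r=s["eef_rot"])
for q in blobs(im,(20,120,120),(32,255,255),(260,80,380,330),200): print(np.round(q[0],1),q[1:],[onz("wrist",p,62,T).round(1).tolist() for p in cv2.boxPoints(q)])
E
```

```text
time_s: 3.53
tool_pos: [480.8, -348.6, 149.1]
eef_rot: [0.002, 3.139, -0.003]
ft_force: [0.7, -0.4, 1.4]
gripper_width: 86.6
grip_force: 0.0
[ 480.76346839 -348.63634748  149.12047106] [ 1.70544777e-03  3.13942395e+00 -2.78169800e-03] 3.5333
[319.7 208.4] ((17.084766387939453, 57.577880859375), 3.1798300743103027) [[503.6, -358.9, 62.0], [452.1, -355.5, 62.0], [452.9, -341.5, 62.0], [504.5, -344.0, 62.0]]
```

View pics/w2.png

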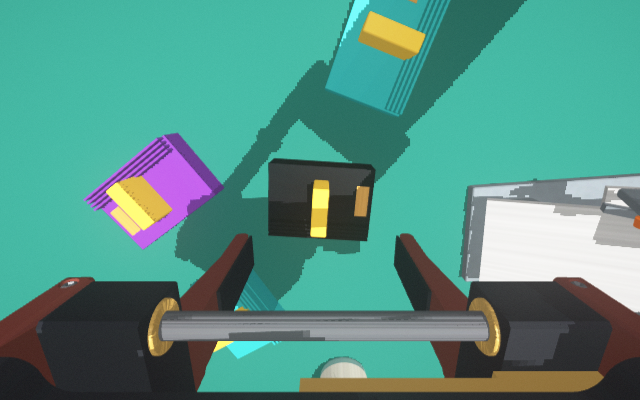

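The wrist view shows the black module centred between the fingers: bar at (320,208), brass at (362,200), yaw about -3° (edges slope ~3°). Go down with a 3° turn and close.

```bash
python3 -m pendant '[[0,0,3,-0.1,-0.15,3,8.7],[0,0,3,-0.1,-0.15,6,8.7],[0,0,3,-0.1,-0.15,8.5,8.7],[0,0,3,-0.1,-0.15,10.1,8.7],[0,0,3,-0.1,-0.15,10.1,6],[0,0,3,-0.1,-0.15,10.1,4],[0,0,3,-0.1,-0.15,10.1,2.5],[0,0,3,-0.1,-0.15,10.1,1.5],[0,0,3,-0.1,-0.15,10.1,0.8],[0,0,3,-0.1,-0.15,10.1,0.5]]'; python3 -m pendant '[[0,0,0,0,0,0,0.5],[0,0,0,0,0,0,0.5],[0,0,0,0,0,0,0.5],[0,0,0,0,0,0,0.5],[0,0,0,0,0,0,0.5],[0,0,0,0,0,0,0.5],[0,0,0,0,0,0,0.5],[0,0,0,0,0,0,0.5],[0,0,0,0,0,0,0.5],[0,0,0,0,0,0,0.5]]'
```

```text
time_s: 4.42
tool_pos: [481.7, -350.3, 47.3]
eef_rot: [0.084, 3.138, -0.002]
ft_force: [-0.3, -0.8, -0.5]
gripper_width: 50.4
grip_force: 0.0
time_s: 5.25
tool_pos: [481.0, -349.9, 45.6]
eef_rot: [-0.084, -3.14, 0.0]
ft_force: [-0.3, -0.4, -1.3]
gripper_width: 14.0
grip_force: 30.0
```

```bash
python3 -m pendant '[[0,0,0,0,0,-1,0.5],[0,0,0,0,0,-3,0.5],[0,0,0,0,0,-6,0.5],[0,0,0,0,0,-9,0.5],[0,0,0,0,0,-12,0.5],[0,0,0,0,0,-14,0.5],[0,0,0,0,0,-15,0.5],[0,0,0,0,0,-15,0.5],[0,0,0,0,0,-15,0.5],[0,0,0,0,0,-15,0.5]]'; cat >> h.py <<'E'
O=np.array([526,-188.5,30.]);YAW=np.radians(4)
X=np.array([-np.sin(YAW),np.cos(YAW),0]);TY=np.array([-X[1],X[0],0])
TX=np.cos(np.pi/6)*X+[0,0,.5];TZ=np.cross(TX,TY);TR=np.c_[TX,TY,TZ]
def plan(tp):
    s=bot.sense();p=np.array(s["tool_pos"]);R=Rn.from_rotvec(s["eef_rot"]).as_matrix()
    G=np.c_[TY,TX,-TZ];w=O+TR@np.array(tp)
    print("t",s["time_s"],"track pos",(TR.T@(p-O)).round(1),"turn",np.degrees(Rn.from_matrix(R.T@G).as_rotvec()).round(2),"shift cm",(R.T@(w-p)/10).round(2),"F track",(TR.T@s["ft_force"]).round(1),"grip",s["grip_force"],s["gripper_width"])
E
python3 -c "
from h import *
plan((50,0,75))
im=bot.capture('wrist')[...,::-1].copy();cv2.imwrite('pics/w3.png',im)
s=bot.sense();print(s['joints'])
h=cv2.cvtColor(im,cv2.COLOR_BGR2HSV)
for q in blobs(im,(5,100,60),(19,255,255),(250,100,420,330),20): print(q)
for q in blobs(im,(20,120,120),(32,255,255),(260,80,380,330),100): print(q)
"
```

```text
time_s: 6.08
tool_pos: [480.5, -349.2, 193.1]
eef_rot: [-0.084, -3.137, -0.004]
ft_force: [0.3, 0.7, -4.5]
gripper_width: 13.7
grip_force: 30.0
t 6.0833 track pos [-54.5  56.6 219.8] turn [-29.82   1.69  -6.95] shift cm [-3.63 16.85  7.35] F track [-1.7 -0.4 -4.3] grip 29.999037981033325 13.72657697643309
[-6.85781545e-01  7.40290173e-02  1.32600472e+00  5.71211279e-05
  1.74599462e+00 -2.20295417e+00]
((353.311767578125, 273.3470458984375), (82.59371948242188, 25.86198616027832), 84.0938491821289)
((293.808837890625, 270.7522888183594), (25.698278427124023, 77.5095443725586), 5.552970886230469)
((387.79052734375, 246.95701599121094), (19.963369369506836, 45.18980407714844), 3.4682295322418213)
((323.5, 264.5), (91.0, 27.0), 90.0)
```

View pics/w3.png

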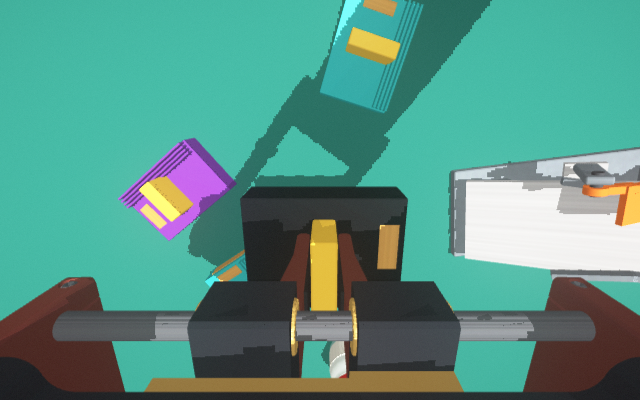

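```bash
python3 -c "
from h import *
T=np.array(bot.calibration('wrist')['T_tool_cam']);K=np.array(bot.calibration('wrist')['intrinsics'])
def tl(uv,z):
    d=T[:3,:3]@np.linalg.inv(K)@[*uv,1];return (T[:3,3]+d*(z-T[2,3])/d[2]).round(1)
for n,uv,z in(('near top edge',(325,198),17.6),('near L',(243,198),17.6),('near R',(406,198),17.6),('bar near top',(323,220),-16.4),('near bottom edge',(325,187),45.6)): print(n,tl(uv,z))
plan((35,0,75))
"
```

```text
near top edge [33.9  2.9 17.6]
near L [ 33.9 -45.4  17.6]
near R [33.9 50.7 17.6]
bar near top [ 33.1   1.8 -16.4]
near bottom edge [33.2  3.  45.6]
t 6.1333 track pos [-54.6  56.7 219.6] turn [-29.8    1.66  -6.96] shift cm [-3.81 15.55  8.07] F track [-3.  -0.  -3.2] grip 29.99903976917267 13.563675709068313
```

```bash
python3 -m pendant '[[-4,0.2,-0.9,-0.5,1.5,0,0.5],[-8,0.5,-1.9,-1,3.5,0,0.5],[-13,0.7,-3,-1.6,6,0.5,0.5],[-18,1,-4.2,-2.2,8.5,1.5,0.5],[-23,1.3,-5.4,-2.8,11,3,0.5],[-27,1.5,-6.3,-3.3,13.3,4.5,0.5],[-29.8,1.7,-7,-3.8,15,6,0.5],[-29.8,1.7,-7,-3.8,15.5,7,0.5],[-29.8,1.7,-7,-3.8,15.5,7,0.5],[-29.8,1.7,-7,-3.8,15.5,7,0.5]]'; python3 -c "
from h import *
plan((40,0,46));print(bot.sense()['joints'])
im=bot.capture('scene')[...,::-1];cv2.imwrite('pics/s4.png',cv2.resize(im[100:300,200:420],None,fx=3,fy=3,interpolation=cv2.INTER_CUBIC))
im=bot.capture('wrist')[...,::-1];cv2.imwrite('pics/w4.png',im)
"
```

```text
time_s: 6.97
tool_pos: [526.7, -197.1, 124.7]
eef_rot: [0.107, -3.017, -0.803]
ft_force: [-0.3, -0.4, -3.8]
gripper_width: 13.7
grip_force: 30.0
t 6.9667 track pos [39.8 -0.1 86.3] turn [-0.21  0.01  0.05] shift cm [0.01 0.03 4.03] F track [-2.2  0.3 -3.1] grip 29.9991837143898 13.70586873353507
[-0.64617022  0.24701477  1.33432966  0.40651125  1.8931219  -2.2227819 ]
```

View pics/w4.png

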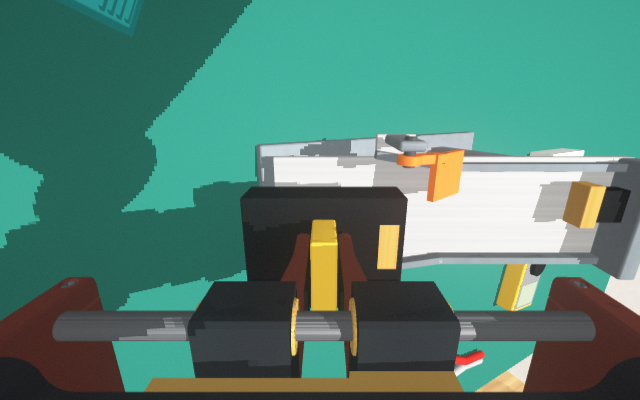

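```bash
python3 -c "
from h import *
im=cv2.imread('pics/w4.png');g=cv2.cvtColor(im,cv2.COLOR_BGR2GRAY)
for c in(480,500,550): print(c,'near',g[150:180,c].tolist(),'far',g[240:275,c].tolist())
for c in(265,300,330):print(c,g[140:190,c].tolist())
"
```

```text
480 near [152, 130, 119, 117, 113, 122, 162, 228, 246, 246, 245, 233, 154, 111, 174, 185, 187, 186, 185, 184, 185, 186, 239, 245, 247, 247, 247, 247, 245, 245] far [241, 242, 243, 244, 245, 245, 245, 244, 244, 243, 243, 245, 180, 122, 115, 109, 108, 136, 174, 182, 181, 181, 183, 179, 157, 150, 152, 150, 150, 149, 150, 148, 148, 151, 147]
500 near [149, 151, 150, 144, 122, 125, 161, 229, 247, 247, 246, 235, 154, 114, 176, 188, 188, 188, 190, 191, 190, 185, 240, 246, 247, 248, 248, 247, 246, 246] far [242, 243, 244, 245, 246, 246, 245, 245, 245, 243, 244, 245, 186, 124, 118, 116, 118, 137, 175, 181, 182, 181, 182, 180, 157, 149, 148, 149, 150, 148, 150, 150, 149, 148, 149]
550 near [192, 196, 200, 195, 197, 190, 171, 227, 247, 248, 248, 238, 155, 107, 175, 189, 190, 188, 189, 189, 190, 187, 241, 247, 248, 248, 249, 247, 247, 247] far [243, 242, 244, 245, 246, 245, 244, 243, 242, 242, 241, 242, 189, 124, 117, 117, 115, 133, 178, 185, 186, 186, 185, 184, 158, 146, 146, 147, 147, 145, 144, 145, 145, 144, 144]
265 [147, 146, 145, 132, 122, 167, 196, 213, 214, 214, 215, 216, 215, 213, 213, 214, 149, 120, 119, 119, 118, 118, 120, 118, 119, 116, 116, 118, 117, 116, 116, 118, 117, 117, 114, 118, 117, 116, 115, 115, 116, 113, 113, 113, 114, 112, 84, 48, 43, 41]
300 [144, 132, 127, 177, 201, 214, 214, 217, 204, 152, 134, 134, 135, 134, 135, 195, 174, 214, 242, 245, 244, 243, 241, 239, 240, 241, 242, 242, 243, 244, 242, 240, 240, 240, 241, 243, 243, 243, 243, 243, 245, 246, 245, 244, 203, 178, 126, 64, 45, 46]
330 [114, 119, 120, 123, 125, 123, 120, 121, 122, 120, 121, 121, 122, 120, 119, 128, 143, 215, 242, 245, 244, 241, 242, 241, 240, 242, 241, 243, 243, 244, 244, 241, 241, 241, 242, 243, 243, 243, 243, 244, 245, 246, 241, 202, 180, 179, 129, 64, 50, 47]
```

```bash
python3 -c "
from h import *
T=np.array(bot.calibration('wrist')['T_tool_cam']);K=np.array(bot.calibration('wrist')['intrinsics'])
def tl(uv,z):
    d=T[:3,:3]@np.linalg.inv(K)@[*uv,1];return (T[:3,3]+d*(z-T[2,3])/d[2]).round(1)
for n,uv,z in(('near in top',(500,171.8),76.3),('far base',(500,252),86.3),('far in top',(500,257.5),76.3),('near slide edge',(500,156.7),86.3),('module near bottom',(325,187),45.6),('module near top',(325,198),17.6)): print(n,tl(uv,z))
g=cv2.cvtColor(cv2.imread('pics/w4.png'),cv2.COLOR_BGR2GRAY);print(g[180:205,270].tolist(),g[180:205,380].tolist())
"
```

```text
near in top [ 37.3 138.1  76.3]
far base [-36.7 157.2  86.3]
far in top [-36.8 151.5  76.3]
near slide edge [ 47.4 142.1  86.3]
module near bottom [33.2  2.5 45.6]
module near top [33.9  2.4 17.6]
[117, 116, 115, 116, 114, 112, 84, 51, 43, 41, 41, 41, 43, 43, 42, 41, 44, 40, 48, 51, 52, 52, 52, 51, 50] [183, 185, 186, 184, 181, 182, 128, 67, 50, 51, 51, 52, 52, 52, 49, 51, 50, 52, 59, 60, 59, 62, 60, 60, 64]
```

The view shows the slide parallel to the tool (wall rows constant) and centred within about 1 mm. Lower onto the slide.

```bash
python3 -m pendant '[[-0.2,0,0,0.1,0,0.8,0.5],[-0.2,0,0,0.1,0,1.6,0.5],[-0.2,0,0,0.1,0,2.4,0.5],[-0.2,0,0,0.1,0,3,0.5],[-0.2,0,0,0.1,0,3.4,0.5],[-0.2,0,0,0.1,0,3.7,0.5],[-0.2,0,0,0.1,0,3.8,0.5],[-0.2,0,0,0.1,0,3.85,0.5],[-0.2,0,0,0.1,0,3.9,0.5],[-0.2,0,0,0.1,0,3.9,0.5]]'; python3 -c "
from h import *
plan((60,0,46))"
```

```text
time_s: 7.9
tool_pos: [525.2, -177.9, 92.0]
eef_rot: [0.108, -3.018, -0.809]
ft_force: [-0.1, -0.3, -4.1]
gripper_width: 14.0
grip_force: 30.0
t 7.9 track pos [40.3  0.1 48.4] turn [0.01 0.13 0.13] shift cm [-0.01  1.97  0.24] F track [-2.3  0.1 -3.4] grip 29.9991112947464 13.95485402431003
```

```bash
python3 -m pendant '[[0,0,0,0,0,0.05,0.5],[0,0,0,0,0,0.1,0.5],[0,0,0,0,0,0.15,0.5],[0,0,0,0,0,0.15,0.5],[0,0,0,0,0,0.2,0.5],[0,0,0,0,0,0.2,0.5],[0,0,0,0,0,0.2,0.5],[0,0,0,0,0,0.2,0.5],[0,0,0,0,0,0.2,0.5],[0,0,0,0,0,0.2,0.5]]'; python3 -c "
from h import *
plan((60,0,46))"
```

```text
time_s: 8.73
tool_pos: [525.1, -176.9, 90.2]
eef_rot: [0.108, -3.018, -0.809]
ft_force: [-0.1, -0.9, -2.0]
gripper_width: 14.0
grip_force: 30.0
t 8.7333 track pos [40.2  0.1 46.3] turn [0.02 0.13 0.12] shift cm [-0.01  1.98  0.03] F track [-1.8  0.2 -1.3] grip 29.999422430992126 14.01373531627096
```

```bash
python3 -m pendant '[[0,0,0,0,0.3,0.05,0.5],[0,0,0,0,0.6,0.05,0.5],[0,0,0,0,0.9,0.05,0.5],[0,0,0,0,1.2,0.05,0.5],[0,0,0,0,1.5,0.05,0.5],[0,0,0,0,1.8,0.05,0.5],[0,0,0,0,2.1,0.05,0.5],[0,0,0,0,2.4,0.05,0.5],[0,0,0,0,2.5,0.05,0.5],[0,0,0,0,2.5,0.05,0.5]]'; python3 -c "
from h import *
plan((120,0,46))"
```

```text
time_s: 9.57
tool_pos: [523.6, -154.9, 102.9]
eef_rot: [0.108, -3.019, -0.809]
ft_force: [0.1, -3.2, 1.7]
gripper_width: 13.9
grip_force: 30.0
t 9.5667 track pos [65.6  0.  46.3] turn [-0.01  0.16  0.16] shift cm [-0.02  5.44  0.02] F track [-1.9  0.1  3.1] grip 30.001506507396698 13.877555481046368
```

```bash
python3 -m pendant '[[0,0,0,0,0.4,0,0.5],[0,0,0,0,0.8,-0.03,0.5],[0,0,0,0,1.2,-0.03,0.5],[0,0,0,0,1.6,-0.03,0.5],[0,0,0,0,2,-0.03,0.5],[0,0,0,0,2.4,-0.03,0.5],[0,0,0,0,2.8,-0.03,0.5],[0,0,0,0,3.2,-0.03,0.5],[0,0,0,0,3.5,-0.03,0.5],[0,0,0,0,3.5,-0.03,0.5]]'; python3 -c "
from h import *
plan((180,0,46))"
```

```text
time_s: 10.4
tool_pos: [521.3, -124.4, 120.5]
eef_rot: [0.109, -3.018, -0.81]
ft_force: [0.8, -3.4, 1.5]
gripper_width: 13.6
grip_force: 30.0
t 10.4 track pos [100.8   0.2  46.2] turn [0.03 0.13 0.16] shift cm [-0.04  7.91  0.03] F track [-2.2 -0.6  3. ] grip 30.0006303191185 13.60814123637967
```

```bash
python3 -m pendant '[[0,0,0,0,0.4,0,0.5],[0,0,0,0,0.8,0,0.5],[0,0,0,0,1.2,0,0.5],[0,0,0,0,1.6,0,0.5],[0,0,0,0,2,0,0.5],[0,0,0,0,2.4,0,0.5],[0,0,0,0,2.8,0,0.5],[0,0,0,0,3.2,0,0.5],[0,0,0,0,3.5,0,0.5],[0,0,0,0,3.5,0,0.5]]'; python3 -c "
from h import *
plan((180,0,46))
im=bot.capture('wrist')[...,::-1];cv2.imwrite('pics/w5.png',im)"
```

```text
time_s: 11.23
tool_pos: [519.1, -94.4, 137.8]
eef_rot: [0.108, -3.018, -0.809]
ft_force: [0.9, -3.2, 2.4]
gripper_width: 14.1
grip_force: 30.0
t 11.2333 track pos [135.6   0.3  46.2] turn [0.03 0.13 0.14] shift cm [-0.04  4.44  0.02] F track [-1.7 -0.7  3.7] grip 30.00060796737671 14.103182113357343
```

View pics/w5.png

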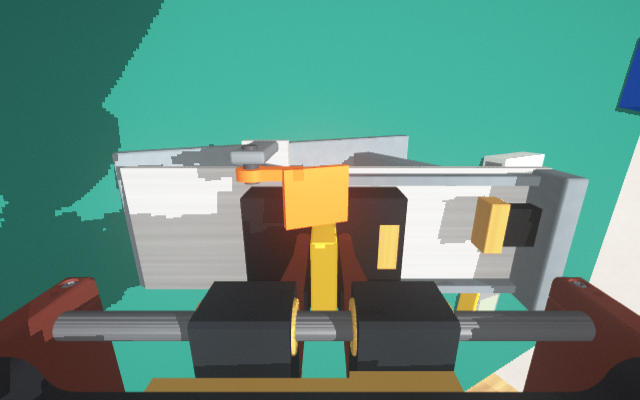

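The catch (316,197) is lifted and riding on the module's top, clear of the fingers. The module is straight in the channel, so carry on.

```bash
python3 -m pendant '[[0,0,0,0,0.4,0,0.5],[0,0,0,0,0.8,0,0.5],[0,0,0,0,1.2,0,0.5],[0,0,0,0,1.6,0,0.5],[0,0,0,0,2,0,0.5],[0,0,0,0,2.4,0,0.5],[0,0,0,0,2.8,0,0.5],[0,0,0,0,3.2,0,0.5],[0,0,0,0,3.6,0,0.5],[0,0,0,0,4,0,0.5]]'; python3 -c "
from h import *
plan((180,0,46))"; python3 -m pendant '[[0,0,0,0,0.2,0,0.5],[0,0,0,0,0.4,0,0.5],[0,0,0,0,0.6,0,0.5],[0,0,0,0,0.8,0,0.5],[0,0,0,0,1,0,0.5],[0,0,0,0,1.2,0,0.5],[0,0,0,0,1.4,0,0.5],[0,0,0,0,1.5,0,0.5],[0,0,0,0,1.5,0,0.5],[0,0,0,0,1.5,0,0.5]]'; python3 -c "
from h import *
plan((195,0,46))"
```

```text
time_s: 12.12
tool_pos: [516.6, -60.7, 157.4]
eef_rot: [0.106, -3.018, -0.808]
ft_force: [0.9, -7.8, 0.2]
gripper_width: 13.8
grip_force: 30.0
t 12.1167 track pos [174.7   0.5  46.2] turn [-0.04  0.13  0.07] shift cm [-0.05  0.53  0.02] F track [-6.7 -0.4  4.1] grip 30.00295579433441 13.786230419236661
time_s: 12.95
tool_pos: [515.6, -47.8, 164.8]
eef_rot: [0.107, -3.018, -0.808]
ft_force: [0.9, -6.6, 0.9]
gripper_width: 13.7
grip_force: 30.0
t 12.95 track pos [189.6   0.5  46.2] turn [-0.03  0.12  0.08] shift cm [-0.05  0.54  0.02] F track [-5.3 -0.4  4.2] grip 30.003044307231903 13.74954426422819
```

```bash
python3 -m pendant '[[0,0,0,0,0.1,0,0.5],[0,0,0,0,0.2,0,0.5],[0,0,0,0,0.3,0,0.5],[0,0,0,0,0.4,0,0.5],[0,0,0,0,0.5,0,0.5],[0,0,0,0,0.6,0,0.5],[0,0,0,0,0.7,0,0.5],[0,0,0,0,0.8,0,0.5],[0,0,0,0,0.8,0,0.5],[0,0,0,0,0.8,0,0.5]]'; cat > look.py <<'E'
from h import *
plan((200,0,46))
im=bot.capture('wrist')[...,::-1].copy();cv2.imwrite('pics/wl.png',im)
for q in blobs(im,(5,150,150),(19,255,255),(150,120,320,250),40): print(np.round(cv2.boxPoints(q)).tolist())
E
python3 look.py
```

```text
time_s: 13.78
tool_pos: [515.1, -41.6, 168.5]
eef_rot: [0.105, -3.018, -0.806]
ft_force: [1.3, -9.7, -0.6]
gripper_width: 14.0
grip_force: 30.0
t 13.7833 track pos [196.9   0.6  46.3] turn [-0.1   0.13  0.03] shift cm [-0.06  0.31  0.03] F track [-8.7 -0.6  4.4] grip 30.00425487756729 14.006963151133277
[[150.0, 167.0], [237.0, 165.0], [237.0, 180.0], [150.0, 182.0]]
```

```bash
python3 -m pendant '[[0,0,0,0,0.03,0,0.5],[0,0,0,0,0.06,0,0.5],[0,0,0,0,0.09,0,0.5],[0,0,0,0,0.12,0,0.5],[0,0,0,0,0.15,0,0.5],[0,0,0,0,0.18,0,0.5],[0,0,0,0,0.2,0,0.5],[0,0,0,0,0.2,0,0.5],[0,0,0,0,0.2,0,0.5],[0,0,0,0,0.2,0,0.5]]'; python3 look.py
```

```text
time_s: 14.67
tool_pos: [515.0, -40.1, 169.4]
eef_rot: [0.105, -3.019, -0.805]
ft_force: [1.3, -9.6, -0.7]
gripper_width: 13.8
grip_force: 30.0
t 14.6667 track pos [198.6   0.6  46.3] turn [-0.12  0.13  0.01] shift cm [-0.06  0.14  0.03] F track [-8.7 -0.6  4.3] grip 30.00484585762024 13.806648145459521
[[149.0, 167.0], [235.0, 163.0], [236.0, 177.0], [150.0, 181.0]]
```

View pics/wl.png

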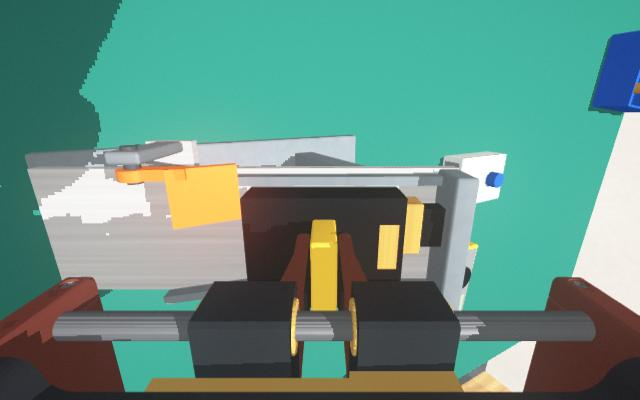

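The catch tip (240,222) is still up, just at the module's rear edge (col 243). Push a little further.

```bash
python3 -m pendant '[[0,0,0,0,0.03,0,0.5],[0,0,0,0,0.06,0,0.5],[0,0,0,0,0.09,0,0.5],[0,0,0,0,0.12,0,0.5],[0,0,0,0,0.15,0,0.5],[0,0,0,0,0.18,0,0.5],[0,0,0,0,0.2,0,0.5],[0,0,0,0,0.2,0,0.5],[0,0,0,0,0.2,0,0.5],[0,0,0,0,0.2,0,0.5]]'; python3 look.py
```

```text
time_s: 15.55
tool_pos: [514.9, -38.5, 170.3]
eef_rot: [0.104, -3.019, -0.805]
ft_force: [1.2, -10.1, -0.6]
gripper_width: 13.9
grip_force: 30.0
t 15.55 track pos [200.4   0.6  46.3] turn [-0.14  0.13  0.  ] shift cm [-0.06 -0.04  0.03] F track [-9.1 -0.5  4.5] grip 30.005062222480774 13.928638978322958
[[231.0, 212.0], [232.0, 196.0], [237.0, 196.0], [236.0, 212.0]]
[[131.0, 188.0], [186.0, 124.0], [230.0, 161.0], [175.0, 225.0]]
```

```bash
cat > tip.py <<'E'
from h import *
T=np.linalg.inv(np.array(bot.calibration('wrist')['T_tool_cam']));K=np.array(bot.calibration('wrist')['intrinsics'])
s=bot.sense();R=Rn.from_rotvec(s["eef_rot"]).as_matrix();im=bot.capture('wrist')[...,::-1].copy()
for a in(0,.1,.2,.35,.4):
    c,n=np.cos(a),np.sin(a);L=[]
    for y in(22,55):
        w=O+TR@[98+45.6*c+26.1*n,y,40-26.1*c+45.6*n];q=K@(T[:3,:3]@(R.T@(w-s["tool_pos"]))+T[:3,3]);L.append((q[:2]/q[2]).round(1).tolist())
    print(a,L)
m=cv2.inRange(cv2.cvtColor(im,cv2.COLOR_BGR2HSV),np.array((5,150,120)),np.array((22,255,255)));m[:,260:]=0;m[:130]=0;m[260:]=0
cs,_=cv2.findContours(m,cv2.RETR_EXTERNAL,cv2.CHAIN_APPROX_NONE);c=max(cs,key=cv2.contourArea);print(cv2.approxPolyDP(c,3,True)[:,0].tolist())
E
python3 tip.py
```

```text
0 [[233.5, 209.7], [228.5, 158.9]]
0.1 [[235.0, 212.2], [230.0, 160.2]]
0.2 [[235.8, 214.9], [230.7, 161.6]]
0.35 [[235.3, 219.4], [229.9, 164.0]]
0.4 [[234.6, 221.0], [229.1, 164.9]]
[[236, 210], [230, 161], [112, 170], [117, 182], [130, 182], [129, 171], [133, 181], [165, 178], [175, 225]]
```

The catch tip has dropped: its corner is at row 210, which matches 0 to 0.05 rad, against about 222 when raised. Ease back onto the catch, then release.

```bash
python3 -m pendant '[[0,0,0,0,-0.05,0,0.5],[0,0,0,0,-0.1,0,0.5],[0,0,0,0,-0.15,-0.02,0.5],[0,0,0,0,-0.2,-0.04,0.5],[0,0,0,0,-0.25,-0.05,0.5],[0,0,0,0,-0.3,-0.05,0.5],[0,0,0,0,-0.35,-0.05,0.5],[0,0,0,0,-0.4,-0.05,0.5],[0,0,0,0,-0.4,-0.05,0.5],[0,0,0,0,-0.4,-0.05,0.5]]'; python3 look.py; python3 tip.py
```

```text
time_s: 16.48
tool_pos: [515.0, -40.4, 169.1]
eef_rot: [0.108, -3.017, -0.809]
ft_force: [-0.3, -3.2, -1.9]
gripper_width: 14.2
grip_force: 30.0
t 16.4833 track pos [198.2   0.6  46.2] turn [0.03 0.09 0.11] shift cm [-0.06  0.18  0.02] F track [-3.7  0.5 -0. ] grip 29.999848008155823 14.189716196676589
[[233.0, 193.0], [239.0, 193.0], [239.0, 212.0], [233.0, 212.0]]
[[134.0, 184.0], [190.0, 121.0], [234.0, 161.0], [178.0, 224.0]]
0 [[236.9, 209.7], [232.2, 158.8]]
0.1 [[238.5, 212.2], [233.8, 160.1]]
0.2 [[239.4, 214.9], [234.6, 161.5]]
0.35 [[239.1, 219.4], [234.1, 163.9]]
0.4 [[238.5, 221.0], [233.4, 164.8]]
[[239, 210], [235, 164], [231, 160], [116, 170], [118, 180], [134, 181], [133, 171], [138, 173], [138, 181], [169, 178], [178, 224]]
```

```bash
python3 -m pendant '[[0,0,0,0,-0.1,0,0.5],[0,0,0,0,-0.15,0,0.5],[0,0,0,0,-0.15,0,1.8],[0,0,0,0,-0.15,0,2.4],[0,0,0,0,-0.15,0,3],[0,0,0,0,-0.15,0,3.6],[0,0,0,0,-0.15,0,4],[0,0,0,0,-0.15,0,4],[0,0,0,0,-0.15,0,4],[0,0,0,0,-0.15,0,4]]'; python3 look.py; python3 tip.py|tail -1
```

```text
time_s: 17.42
tool_pos: [515.3, -41.6, 168.8]
eef_rot: [0.108, -3.017, -0.81]
ft_force: [-0.6, 0.6, -0.3]
gripper_width: 40.2
grip_force: 0.0
t 17.4167 track pos [196.9   0.5  46.5] turn [0.04 0.11 0.13] shift cm [-0.05  0.31  0.05] F track [ 0.4  0.5 -0.6] grip 0.0 40.20397478625866
[[225.0, 212.0], [231.0, 190.0], [240.0, 192.0], [234.0, 214.0]]
[[134.0, 185.0], [187.0, 121.0], [234.0, 160.0], [181.0, 224.0]]
[[240, 193], [234, 160], [119, 169], [122, 181], [137, 181], [136, 171], [143, 181], [170, 177], [181, 224], [234, 212], [234, 198]]
```

Released with the catch down. Retract along the slope normal.

```bash
python3 -m pendant '[[0,0,0,0,0,-1,4],[0,0,0,0,0,-2,4],[0,0,0,0,0,-4,4],[0,0,0,0,0,-6,4],[0,0,0,0,0,-8,4],[0,0,0,0,0,-10,4],[0,0,0,0,0,-12,4],[0,0,0,0,0,-12,4],[0,0,0,0,0,-12,4],[0,0,0,0,0,-12,4]]'; python3 - <<'E'
from h import *
T=np.linalg.inv(np.array(bot.calibration('wrist')['T_tool_cam']));K=np.array(bot.calibration('wrist')['intrinsics'])
s=bot.sense();R=Rn.from_rotvec(s["eef_rot"]).as_matrix();im=bot.capture('wrist')[...,::-1].copy();cv2.imwrite('pics/end.png',im)
def P(p):
    q=K@(T[:3,:3]@(R.T@(O+TR@np.array(p,float)-s["tool_pos"]))+T[:3,3]);return (q[:2]/q[2]).round(1).tolist()
print("t",s["time_s"],"tip down",P((143.6,22,13.9)),"tip up",P((149.8,22,31.1)))
for x in(145,150):print("module rear/front top edge",x,[P((a,y,28)) for a in(x,x+100) for y in(35,-20)])
hsv=cv2.cvtColor(im,cv2.COLOR_BGR2HSV)
def cont(lo,hi,n):
    m=cv2.inRange(hsv,np.array(lo),np.array(hi));m[320:]=0
    cs,_=cv2.findContours(m,cv2.RETR_EXTERNAL,cv2.CHAIN_APPROX_NONE)
    for c in sorted(cs,key=cv2.contourArea)[::-1][:n]: print(cv2.contourArea(c),cv2.approxPolyDP(c,2.5,True)[:,0].tolist())
cont((5,150,120),(32,255,255),4)
hsv[290:]=(90,200,200);hsv[:150]=(90,200,200);cont((0,0,0),(179,255,70),3)
E
```

```text
time_s: 18.35
tool_pos: [519.1, -101.7, 271.9]
eef_rot: [0.107, -3.017, -0.81]
ft_force: [0.5, -0.1, -0.2]
gripper_width: 40.0
grip_force: 0.0
t 18.35 tip down [271.1, 171.9] tip up [274.4, 175.5]
module rear/front top edge 145 [[269.4, 161.8], [272.3, 214.6], [371.6, 161.9], [368.9, 214.7]]
module rear/front top edge 150 [[274.5, 161.8], [277.1, 214.6], [376.7, 161.9], [373.8, 214.7]]
1261.5 [[270, 172], [270, 141], [207, 144], [208, 150], [217, 150], [218, 144], [220, 150], [236, 151], [239, 177]]
773.5 [[315, 176], [314, 229], [327, 229], [328, 180], [327, 176]]
750.0 [[446, 219], [416, 219], [404, 280], [416, 280], [426, 223]]
76.5 [[599, 88], [587, 89], [586, 95], [598, 95]]
5109.0 [[275, 162], [293, 163], [297, 169], [293, 174], [298, 175], [286, 182], [285, 197], [274, 206], [275, 230], [314, 230], [314, 175], [329, 176], [328, 230], [367, 230], [370, 163], [366, 159]]
606.5 [[393, 289], [483, 289], [477, 282], [395, 281]]
600.5 [[253, 282], [171, 282], [164, 289], [253, 289]]
```

```bash
python3 -c "
from workcell import bot
print(bot.close_job())"
```

```text
the job is handed in; nothing more can be done
None
```

The black module is docked and the job was handed in at about 18 s; no verdict came back. The last camera check showed it flat and straight in the channel with its contact end at about track x = 245 mm, the catch down behind it and the gripper clear.

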